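Set the tape tensioner on a plate-tape machine

TASK

On the teal tape tensioner, grip the red knob and turn it clockwise until the tip of the orange pointer on its sprung arm lies over the green band, then let go. Move the arm only through the knob, do not touch the arm itself, and leave the grey tensioner with the black knob as it is set.

Things in the scene. Friction and masses are not known exactly. Their poses are not given: they have to be found in the camera images.
- teal_knob_grip (a point): Red knob of the fixed teal tensioner: grip bar 56 x 14 mm, from 40 to 80 mm above the table, on a 60 mm disc. Point: on its vertical axis, 62 mm up, the height to grip. x: along the bar, z: up; turns with the knob. Needs 0.13 N m, stays where left, can overshoot the band. The right setting is 35 to 75 degrees clockwise (from above) of the start: one grasp.
- teal_arm: Its sprung arm: dark steel, white roller (top 46 mm up), orange pointer. Origin: tip of the pointer, 22 mm up; x: outwards along the arm, z: up. Turns about a vertical pivot 120 mm behind the tip, 85 mm from the knob's axis, on the side away from the robot. The knob drives it: 0.65 rad of arm per rad of knob, the same way round, so 10 degrees of knob moves the tip 13.6 mm.
- band_mark (a point): Middle of the fixed green band on the teal tensioner's white scale: a patch 30 mm long along the pointer's arc, 44 mm wide, 16 mm above the table. The point is 120 mm from the arm's pivot, just under the arc of the pointer tip, and clockwise of the tip at the start.
- grey_arm: Sprung arm of the grey tensioner (black knob), of the same shape and size; origin: tip of its orange pointer. It is already set over its own green band and must stay. The two tensioners (base plates 280 x 160 mm) stand left and right in front of the robot, either way round, arms pointing away from it.

How it is judged:
By the outcome, as a careful person would: the job done as asked, in the order asked, and still so for the second after the job is handed in, with the robot touching nothing.
It also fails if it takes over 32 s, if anything falls off the work surface, if the arm or the gripper's body presses on something with over 40 N, if the wrist force passes 120 N, or if a joint passes its speed limit or range.

ROBOT

A 6-joint arm with a two-finger parallel gripper is mounted at the origin on the work surface. World frame = base frame: x ahead of the robot, y to its left, z up, the work surface at z = 0. Lengths are in mm, angles in rad, forces in N, time in s.
With the tool pointing down it reaches from about 425 to 950 mm from the base axis. Payload 3.5 kg.
Tool frame: the origin (TCP) lies midway between the tips of the shut fingers; the grasp point (between the pads) lies 19 mm behind it; z points along the fingers, x is the direction in which the jaws open and shut, and the axes are right-handed (so a half turn about z gives the same grasp; the last joint's range is limited). The gripper opens to 85 mm and grips with 20 to 120 N. Pads are 22 mm wide; open, the fingers measure 114 mm over their backs; the gripper's body (76 mm by 85 mm) begins 54 mm behind the grasp point. The pads swing forward as they close: fully open they stand 13 mm farther back than shut.
Start: joints at [1.013, 0.286, 1.577, -0, 1.279, -0.15], TCP at [267.662, 619.648, 231.325] pointing down, gripper open.
Joint ranges: [-2.77, 2.77], [-0.9, 2.22], [0.21, 2.48], [-1.53, 4.67], [0.24, 2.81], [-2.84, 2.84]. Speed limits (rad/s): [2.79, 2.79, 3.14, 3.14, 3.14, 3.14].

INTERFACE

Orientations are given as a 3x3 rotation matrix whose columns are the frame's x, y, z axes.
In Python, from bench import robot, jaws, planner, viewer, workorder, models gives the robot as it stands. Calls block until the motion is done:
- robot.move_ptp(position, orientation): joint-space move of the TCP to a pose.
- robot.move_l(position, attitude=None, velocity=150, contact_N=None): straight line of the TCP; attitude=None keeps the orientation; velocity is the mean speed in mm/s. With contact_N (N) it stops when the force on the tool has changed by that much, and returns True; else False.
- robot.goto_joints(angles): joint-space move.
- jaws.command_gripper(opening, force=None): finger opening in mm; force is the grip in N (None keeps the last); returns when the fingers have stopped.
- robot.sleep(seconds).
- planner.ik(position, orientation): joint angles nearest the present ones, or None.
- robot.observe(): the state.
- viewer.get_image(name): name is "scene" or "top" or "wrist"; returns the picture (480x640x3 uint8, blue, green, red); there is no depth.
- viewer.camera_info(name): a dict with "vfov" (degrees; the focal length in pixels is half the picture's height over the tangent of half this angle, whatever the lens; pixels are square), "cx", "cy" (the principal point, pixels), "origin" and "attitude" of the camera in the world; the wrist camera has in their place "tool_from_camera" (4x4, takes a point from camera to tool coordinates, whose origin is the TCP and whose axes are the tool frame's). Camera axes: x right, y up, looking along -z (the intrinsics and any distortion apply to the point x, -y, -z); pixel columns grow to the right and rows downward; lengths in mm; the calibration is good to about 2 mm. A picture is of the moment at which its call begins: read the wrist's pose just before it. camera_info takes no time and is no camera call.
A pose or a line that the arm cannot do raises robot.PlanningError and nothing moves.
- workorder.job_done(): hands the job in, once; it reports no verdict.
Trained networks look in the newest picture that a camera, given by its name, has taken for a name from the list of things; names that differ only in an ending like _2 or _b are one class to them, and where a whole thing is asked for, a point or a joint stands for the part that bears it (a point fixed in the world has none). Each returns a list of dicts, best first, with "conf" (0 to 1); they miss things now and then, are a little off and sometimes report something else, mostly with a low value. They report only what shows in the picture. A call takes as long as a camera call.
- models.recognise(thing, camera): "point" ([x, y, z] in mm, in the coordinates of the camera as it stood for that picture, good to about 4 mm: the middle of the surface that is visible of it).
- models.trace(thing, camera): "mask" (480x640 bool, what is visible of it).
- models.mark_of(thing, camera): "point" ([x, y, z] in mm, in the coordinates of the camera as it stood for that picture, good to about 4 mm: a listed point, or the origin of a listed thing).
The state is a dict: "time_s": time; "q": joint angles; "joint_vel": joint speeds; "effort": joint torques, N m; "eef_pos": TCP position; "tcp_rot": TCP orientation; "force": force on the tool from outside, world axes, zero at the start; "torque": the same for the moment, N m; "width": finger opening in mm.
Only numpy, scipy, OpenCV 4.12 (cv2) and the standard library are available. Lean on these libraries where they do the work, as an engineer would, in place of code of your own. Each camera call takes 0.05 s, during which the arm holds its last target. There are 200 camera calls.

## Working session

There is one attempt and no reset: what is moved stays moved. The work goes in short steps, each a Python script; the robot and the scene stay as the last script left them, time stands still between calls to the robot, and variables do not carry over. Pictures are saved under pics/ and viewed, about 8 in all and at most 12, crops included, and the job is handed in when it is done.

```bash
ls; mkdir -p pics
cat > h.py <<'E'
import numpy as np, cv2
from bench import robot, jaws, planner, viewer, workorder, models
def pose(cam):
    i=viewer.camera_info(cam)
    if 'origin' in i: return np.array(i['origin'],float),np.array(i['attitude'],float)
    s=robot.observe(); T=np.array(i['tool_from_camera']); R=np.array(s['tcp_rot'])
    return np.array(s['eef_pos'])+R@T[:3,3], R@T[:3,:3]
def shot(cam,name=None):
    P=pose(cam); im=viewer.get_image(cam)
    if name: cv2.imwrite('pics/'+name,im)
    return P,im
def marks(cam,P,things,f=models.mark_of):
    o,R=P
    for t in things:
        for d in f(t,cam)[:3]: print(cam,t,round(d['conf'],2),np.round(o+R@np.array(d['point']),1))
E
python3 - <<'E'
from h import *
for c in('scene','top','wrist'):
    print(viewer.camera_info(c))
    P,im=shot(c,c+'0.png')
    marks(c,P,['teal_knob_grip','teal_arm','band_mark','grey_arm'])
print(robot.observe())
a=cv2.imread('pics/scene0.png');b=cv2.imread('pics/top0.png')
E
```

```text
pics
{'vfov': 56.536471694501635, 'cx': 318.7242017961414, 'cy': 243.69822978429278, 'origin': array([824.75346568, 411.22197423, 723.35329822]), 'attitude': array([[-9.00637677e-01, -3.64305712e-01,  2.36924297e-01],
       [ 4.34570764e-01, -7.55214524e-01,  4.90713025e-01],
       [ 1.59112201e-04,  5.44915012e-01,  8.38491267e-01]])}
scene teal_knob_grip 0.63 [571.7 167.2  66.2]
scene teal_arm 0.57 [774.9 180.8  23.3]
scene band_mark 0.88 [772.5 108.   16.1]
scene grey_arm 0.77 [ 759.3 -227.    24.7]
{'vfov': 48.3783392089077, 'cx': 320.16524852463806, 'cy': 235.43250235698014, 'origin': array([498.44701105,  39.01544233, 987.96949904]), 'attitude': array([[ 0.01172478,  0.98752794, -0.15700668],
       [-0.99987928,  0.01317977,  0.00822914],
       [ 0.01019582,  0.15689124,  0.98756326]])}
top teal_knob_grip 0.89 [573.3 160.5  61.5]
top teal_arm 0.88 [779.9 181.7  20.4]
top band_mark 0.62 [772.1 107.1  16.4]
top grey_arm 0.75 [ 765.3 -230.    23.5]
{'vfov': 60.89786862244571, 'cx': 315.14623271686565, 'cy': 241.20530412450796, 'tool_from_camera': array([[ 9.99999483e-01,  7.30
[... 407 characters left out ...]
,
        1.27856635e+00, -1.50015478e-01]), 'joint_vel': array([-1.10016399e-03, -6.93237605e-05, -3.22935156e-04, -1.84821542e-03,
        2.56692124e-04, -6.49248613e-04]), 'effort': array([-3.78125264e-06, -4.05878985e+01, -2.92898118e+01, -2.51781976e-04,
        4.77355934e-04,  3.27825958e-06]), 'eef_pos': array([267.65706208, 619.67947973, 231.3901356 ]), 'tcp_rot': array([[ 3.96547676e-01,  9.18014127e-01,  6.54986111e-05],
       [ 9.18014120e-01, -3.96547681e-01,  1.14794264e-04],
       [ 1.31356079e-04,  1.46072511e-05, -9.99999991e-01]]), 'force': array([-0.106096  , -0.43506879,  0.0030156 ]), 'torque': array([-0.03245362,  0.00830634,  0.02488398]), 'width': 85.6213109243869}
```

View pics/top0.png

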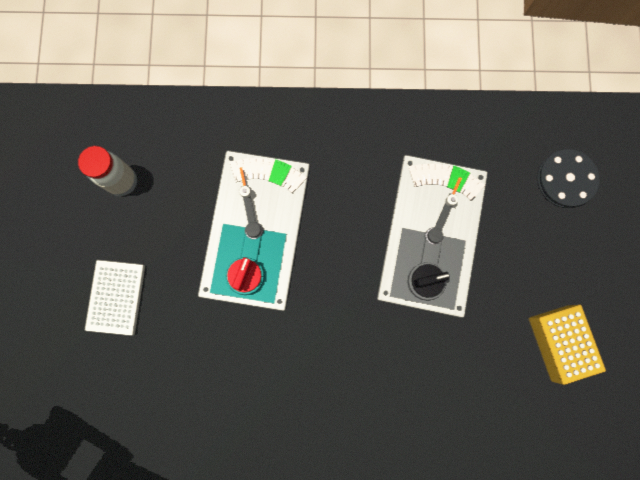

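View pics/scene0.png

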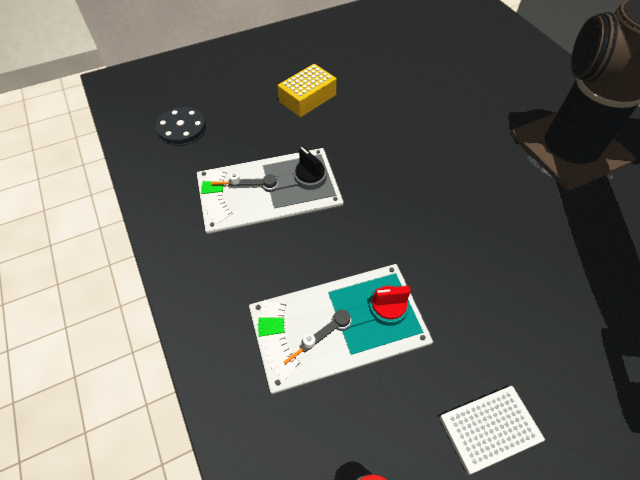

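The top view shows teal on the left: pointer tip about (242,170), band (281,172), knob (245,275), with the bar about 20° CW of +x. Grey is on the right with its pointer on its band, and must stay as it is. Next I go above the knob and take a close look.

```bash
cat >> h.py <<'E'
def Rz(deg):
    a=np.radians(deg); c,s=np.cos(a),np.sin(a)
    return np.array([[c,s,0],[s,-c,0],[0,0,-1.]])
def redbar(cam,P,im,z=80.):
    """bar-top outline by back-projection of the brightest red/white region"""
E
python3 - <<'E'
from h import *
robot.move_ptp([572,164,230],Rz(70))
print(robot.observe()['q'],robot.observe()['time_s'])
P,im=shot('wrist','w1.png')
marks('wrist',P,['teal_knob_grip','teal_arm','band_mark'])
np.save('P1.npy',np.c_[P[0],P[1]])
E
```

```text
[ 1.10230544e-01  1.13237400e-01  1.78030800e+00  3.05746674e-04
  1.24798227e+00 -1.11276871e+00] 2.725
wrist teal_knob_grip 0.66 [572.4 165.3  65.1]
wrist teal_arm 0.81 [776.5 179.5  24.3]
wrist band_mark 0.82 [773.1 109.2  19.6]
```

View pics/w1.png

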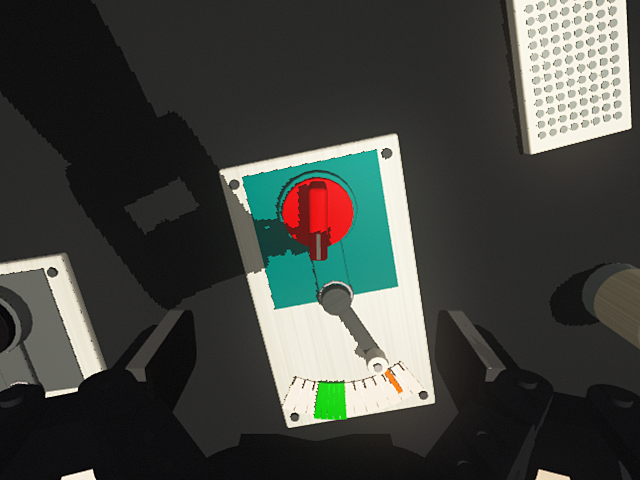

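The wrist view shows the bar upright in the picture, from (318,182) to (319,258). So the jaw yaw of 70° is right, and all three cameras agree on the knob at about (572,164.5). The tip and band sit 72.7 mm apart on a 120 mm radius, so the arm needs about 35° and the knob about 54°. I'll check the position by projection, grip and turn most of the way, then look.

Run:
```python
from h import *
i=viewer.camera_info('wrist'); f=240/np.tan(np.radians(i['vfov']/2)); P=np.load('P1.npy'); o,R=P[:,0],P[:,1:]
def bp(u,v,z):
    d=R@np.array([(u-i['cx'])/f,-(v-i['cy'])/f,-1]); return o+d*(z-o[2])/d[2]
a,b=bp(318,182,80),bp(319,258,80); print(a,b,(a+b)/2,np.degrees(np.arctan2(*(b-a)[1::-1])))
c=(572.2,164.5)
robot.move_l([*c,120],Rz(70),velocity=200)
print(robot.move_l([*c,46],velocity=80,contact_N=12), robot.observe()['eef_pos'])
jaws.command_gripper(10,70)
s=robot.observe(); print(s['width'],s['force'],s['torque'],s['eef_pos'],s['time_s'])
```

```text
[545.59963806 176.26811604  80.        ] [600.05266076 157.39439975  80.        ] [572.82614941 166.83125789  80.        ] -19.116596846956142
False [572.81812584 164.57803825  46.66178195]
13.275262518508729 [ 2.01102393  6.76203998 -1.07775282] [ 0.76204406 -0.23371774  0.00517296] [573.02556297 166.32446046  46.48843069] 5.35
```

Gripped at width 13.3 mm, and compliance puts the axis at about (572.8,166.5). Now turning 46°, then looking.

Run:
```python
from h import *
c=[572.9,166.6,46.5]
robot.move_l(c,Rz(70.5),velocity=50)
for a in (58,46,35,24):
    robot.move_l(c,Rz(a),velocity=50)
    s=robot.observe(); print(a,np.round(s['force'],1),np.round(s['torque'],2),s['width'],s['time_s'], np.degrees(np.arctan2(s['tcp_rot'][1,0],s['tcp_rot'][0,0])))
P,im=shot('scene','s2.png'); marks('scene',P,['teal_arm','band_mark','teal_knob_grip'])
P,im2=shot('wrist'); marks('wrist',P,['teal_arm','band_mark'])
cv2.imwrite('pics/c2.png',np.hstack([cv2.resize(im[240:420,220:460],(400,300)),cv2.resize(im2,(400,300))]))
```

```text
58 [ 1.7  2.1 -1.3] [ 0.01 -0.26 -0.02] 12.8627263276569 5.9667 58.09635414576329
46 [ 3.5  4.1 -2.8] [ 0.38 -0.47 -0.  ] 13.32424311471472 6.325 46.173369741137606
35 [ 4.8  3.5 -4.1] [ 0.57 -0.58  0.  ] 12.897442527888382 6.6667 35.12598518493
24 [ 6.4  5.6 -4.6] [ 0.65 -0.68 -0.07] 13.045148310855687 7.0083 24.117223414087505
scene teal_arm 0.68 [776.4 117.1  23.7]
scene teal_knob_grip 0.85 [571.8 170.3  63.6]
```

View pics/c2.png

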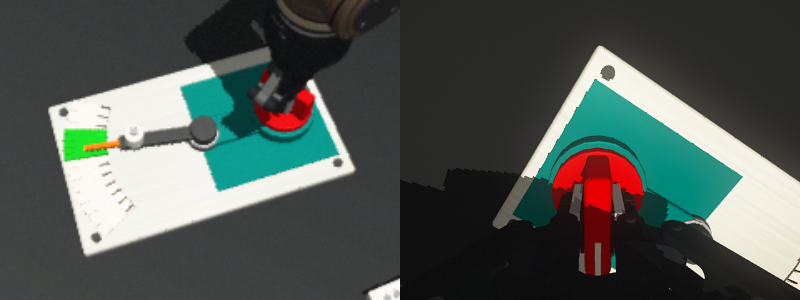

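The crop shows the tip just inside the near edge of the band, at (85,149) with the band spanning rows 129–160. It measures 9 mm short of the middle, so about 7° more.

Run:
```python
from h import *
c=[572.9,166.6,46.5]
robot.move_l(c,Rz(17),velocity=50); robot.sleep(.2)
P,im=shot('scene'); marks('scene',P,['teal_arm','band_mark'])
jaws.command_gripper(60); robot.sleep(.3)
print(robot.observe()['width'])
robot.move_l([*c[:2],200],velocity=200)
robot.move_ptp([450,300,250],Rz(40)); robot.sleep(.3)
P,im=shot('scene'); marks('scene',P,['teal_arm','band_mark','grey_arm'])
P,im2=shot('top'); marks('top',P,['teal_arm','band_mark','grey_arm'])
cv2.imwrite('pics/c3.png',np.hstack([cv2.resize(im[240:420,220:460],(400,300)),cv2.resize(im2[130:325,190:450],(400,300))]))
s=robot.observe();print(s['time_s'],s['force'])
```

```text
scene teal_arm 0.83 [766.4 109.7  23.5]
scene band_mark 0.96 [773.  105.9  14.4]
60.310054095179964
scene teal_arm 0.69 [770.5 110.3  19.1]
scene band_mark 0.95 [775.5 108.9  13.1]
scene band_mark 0.38 [769.6 110.4  21.1]
scene grey_arm 0.93 [ 759.3 -230.7   20.7]
top teal_arm 0.8 [773.5 109.4  21.6]
top teal_arm 0.46 [578.5 161.2  59. ]
top band_mark 0.86 [773.8 107.7  16.2]
top grey_arm 0.8 [ 765.1 -229.7   22.9]
11.1833 [-0.78848825 -0.53792271  0.62187246]
```

View pics/c3.png

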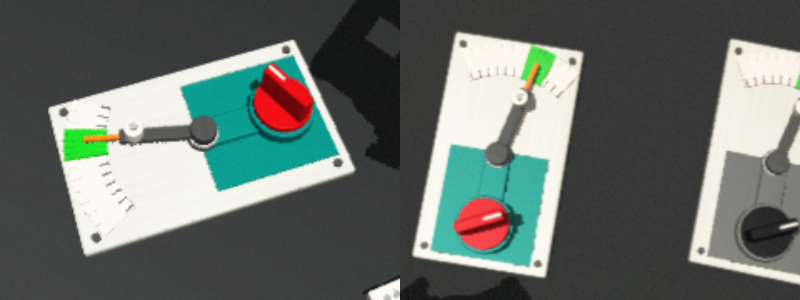

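The tip lies in the middle of the band in both views, at (85,139) and (537,66). The knob has been released and the grey tensioner hasn't moved.

```bash
python3 -c "
from h import *
workorder.job_done()"
```

```text
the job is handed in; nothing more can be done
```

The teal tensioner is set: I turned the red knob about 53° clockwise in one grasp, let go and moved the arm clear. I handed the job in at about 11 s.

- **Teal pointer:** after letting go, both cameras show the tip near the middle of the green band. It measured about 1.5 mm (scene camera) and 2 mm (top camera) from the band's middle along its arc, and the band reaches 15 mm either way.
- **Small disagreement:** the scene camera puts the tip about 5 mm closer to the pivot than the band's middle, and the top camera shows almost no such offset. The tip is inside the band either way.
- **Grey tensioner:** it reads as it did at the start, within the measuring error (top camera: 765, −230 before and after).
- **Forces:** the readings I took while turning stayed under 10 N, and none suggested contact with anything but the knob.

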